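# Close up the bench tool chest

## Robot

A 6-joint arm with a two-finger parallel gripper is mounted at the origin on the work surface. World frame = base frame: x ahead of the robot, y to its left, z up, the work surface at z = 0. Lengths are in m, angles in degrees, forces in N, time in s.
With the tool pointing down it reaches from about 0.4 to 0.825 m from the base axis. Payload 7 kg.
Tool frame: the origin (TCP) lies midway between the tips of the shut fingers; the grasp point (between the pads) lies 19 mm behind it (bot.tcp_to_grasp is the distance from the TCP to the grasp point, in m); z points along the fingers, y is the line along which they close (so a half turn about z gives the same grasp; the last joint's range is limited). The gripper opens to 88 mm and grips with 3 to 60 N. Pads are 19 mm wide; open, the fingers measure 130 mm over their backs; the gripper's body (78 mm by 193 mm) begins 47 mm behind the grasp point.
Start: joints at [-49.383, 20.546, 0.682, 0, -70.136, -16.507], TCP at [0.276, -0.616, 0.227] pointing down, gripper open.
Joint ranges: [-176.03, 176.03], [-82.01, 121.73], [-58.28, 71.71], [-173.87, 95.51], [-174.79, -0.11], [-173.66, 173.66]. Speed limits (degrees/s): [136.94, 136.94, 172.46, 180, 180, 180].

## Interface

Orientations are given as a 3x3 rotation matrix whose columns are the frame's x, y, z axes.
In Python, from rig import readout, vision, bot gives the robot as it stands.
- The arm moves only by the tool drive_tool, never from a script. Its argument "deltas" is one flat list of numbers, 7 for each row, row after row: the turn, a rotation vector about the world's x, y, z in rad, then the shift along the world's x, y, z in m, then the opening in per cent of the stroke, from 0 (shut) to 100 (fully open). A call has 1 to 20 rows; each row is the pose to reach, as a shift and turn from the pose commanded when the call began; what a row does not reach only later rows make up. A row lasts 1/12 s, in which the tool goes at most 41.7 mm and 7.16 degrees, less where a joint would pass 70% of its speed; a pose out of reach is approached as far as the arm can. A call with a gripper value outside its range is refused whole. The fingers move at their own pace and stop on an object; the grip force is fixed at half the most. Time passes only in rows, so rows that repeat a pose let the fingers close. It gives the time, the measured TCP pose, the force, the opening and the grip force at its end, in the units of the state.
- readout.sense(): the state, without advancing time (a new reading comes with each control period).
- vision.camera(name): name is "side" or "top" or "wrist"; returns the picture (400x640x3 uint8, red, green, blue); there is no depth.
- vision.camera_info(name): a dict with "intrinsics" (3x3 intrinsics, pixels), "R" (3x3) and "t" (3): a world point X has camera coordinates R X + t; the wrist camera has in their place "tool_from_camera" (4x4, takes a point from camera to tool coordinates, whose origin is the TCP and whose axes are the flange's). Camera axes: x right, y down, z forward; pixel columns grow to the right and rows downward; lengths in m; the calibration is good to about 2 mm. A picture is of the moment at which its call begins: read the wrist's pose just before it. camera_info takes no time and is no camera call.
- bot.sign_off(): hands the job in; it is judged then, once.
The state is a dict: "clock": time; "qpos": joint angles; "joint_vel": joint speeds; "tau": joint torques, N m; "tool_pos": TCP position; "tcp_rot": TCP orientation; "force": force on the tool from outside, world axes, zero at the start; "wrist_torque": the same for the moment, N m; "grip_width": finger opening in m; "grasp_force": force on a finger pad.
Only numpy, scipy, OpenCV 4.12 (cv2) and the standard library are available. Lean on these libraries where they do the work, as an engineer would, in place of code of your own. Each camera call takes 0.05 s, during which the arm holds its last target. There are 200 camera calls.

## Task

Close up the tool chest: with the fingertips, push both drawers fully home by the outside of their fronts while the lid is still up, and only then push the lid gently down from its outer face until it is fully shut, its lip in front of the drawers. Do not slam anything, do not pinch or hook the drawers or the lid or reach inside them, and leave everything else on the bench where it stands.

Things in the scene. Friction and masses are not known exactly. Their poses are not given: they have to be found in the camera images.
- chest: low wooden tool chest, fixed to the bench: 320 mm wide (its y), 170 mm deep (its x), 98 mm high without the lid. Origin at the centre of its underside; its front, with the two drawers, is the face at x = -85 mm and looks along its -x, roughly towards the robot. A shallow till (17 mm) lies above the drawers; its front wall reaches 98 mm.
- drawer_wide (a joint): how far the wide drawer is pulled out, in m: 0 fully shut (front flush with the chest), at most 0.10. It slides along the chest's x, about 2 N to move plus 6 N per m/s, no spring, stays where it is left
- drawer_wide_face (a point): centre of the outer face of the wide drawer's front, a flat wooden board 166 mm wide, 64 mm high (14 to 78 mm above the bench), with a thin dark plate for decoration and no handle; the board is 14 mm thick with its inner lining and its inside is not to be touched. The wide drawer is on the chest's +y side; axes parallel to the chest's, outside is -x
- drawer_narrow (a joint): how far the narrow drawer is pulled out, in m: 0 fully shut, at most 0.10; moves like the wide one
- drawer_narrow_face (a point): centre of the outer face of the narrow drawer's front, 116 mm wide, 64 mm high (14 to 78 mm above the bench), 14 mm thick with its lining, inside not to be touched; on the chest's -y side; axes parallel to the chest's, outside is -x
- lid (a joint): angle of the lid in rad: 0 fully down, growing as it opens, at most 1.45. A stiff friction hinge (about 0.4 N m) holds it at any angle; pushing it down takes about 1 to 3 N near its free edge
- lid_hinge (a point): middle of the lid's hinge axis, which is parallel to the chest's y and runs along its rear top edge, 85 mm behind the chest's centre and 98 mm above the bench; fixed to the chest, axes parallel to the chest's
- lid_edge (a point): middle of the lid's free edge, on its outer (upper) face, 185 mm from the hinge axis. The lid is a flat panel 324 mm wide; its outer face lies 10 mm above the hinge axis (108 mm above the bench when shut). A 9 mm thick lip along the free edge reaches 28 mm below the axis. Underside not to be touched. Axes move with the lid: -x from hinge to edge, z out of the outer face
- glue: glue bottle, orange, 52 mm across, 160 mm tall, standing beside the chest; bystander, origin at the centre of its underside
- jar: glass jar with a steel cap, 64 mm across, 75 mm tall; bystander, origin at the centre of its underside
- tape_measure: tape measure, yellow case 65 x 36 x 58 mm tall, standing upright on the bench close before the two drawers, between their middles; bystander, origin at the centre of its underside
- plane: small hand plane, 150 x 45 x 45 mm; bystander, origin at the centre of its sole
- offcut: dark hardwood offcut, 130 x 45 x 22 mm; bystander, origin at the centre of its underside
- screwdriver: screwdriver lying behind the chest; bystander, origin near its middle
- mallet: wooden hammer lying on the bench; bystander, origin near its middle

How it is judged:
By the outcome, as a careful person would: the job done as asked, in the order asked, and still so for the second after the job is handed in, with the robot touching nothing.
It also fails if it takes over 56 s, if anything falls off the work surface, if the arm or the gripper's body presses on something with over 40 N, if the wrist force passes 120 N, or if a joint passes its speed limit or range.

## Working session

There is one attempt and no reset: what is moved stays moved. The work goes in short steps, Python scripts to look and compute and a tool call to move; the robot and the scene stay as the last step left them, time stands still between calls to the robot, and variables do not carry over. Pictures are saved under pics/ and viewed, at most 10 in all, crops included, and the job is handed in when it is done.

Besides the shell and the picture viewer there is one more tool, called as name(argument=value, ...), one argument or row to a line, values as JSON. drive_tool: Moves the arm, as the interface text tells. Its arguments: {"type":"object","properties":{"deltas":{"type":"array"}},"required":["deltas"]}

```bash
mkdir -p pics; ls
python3 - <<'E'
from rig import readout, vision, bot
import cv2,numpy as np
for n in ("side","top"):
    cv2.imwrite(f"pics/{n}0.png",vision.camera(n)[:,:,::-1])
    i=vision.camera_info(n);R=np.array(i["R"]);t=np.array(i["t"])
    print(n,np.round(i["intrinsics"],1).tolist(),np.round(R,3).tolist(),np.round(-R.T@t,3))
s=readout.sense();print(s["clock"],s["tool_pos"],np.round(s["tcp_rot"],3).tolist(),s["grip_width"])
E
```

```text
pics
side [[517.7, 0.0, 319.7], [0.0, 517.7, 207.9], [0.0, 0.0, 1.0]] [[-0.829, -0.559, 0.005], [-0.365, 0.535, -0.762], [0.423, -0.634, -0.647]] [0.025 0.834 0.915]
top [[483.2, 0.0, 329.2], [0.0, 483.2, 194.8], [0.0, 0.0, 1.0]] [[0.015, -1.0, 0.016], [-0.992, -0.017, -0.125], [0.125, -0.014, -0.992]] [0.403 0.045 1.288]
0.1 [ 0.27552702 -0.61574201  0.22572897] [[-0.913, -0.408, -0.001], [-0.408, 0.913, 0.001], [0.0, 0.001, -1.0]] 0.08754542084103374
```

View pics/side0.png

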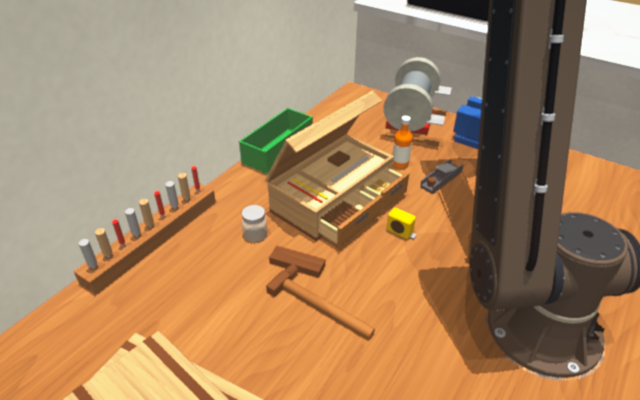

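View pics/top0.png

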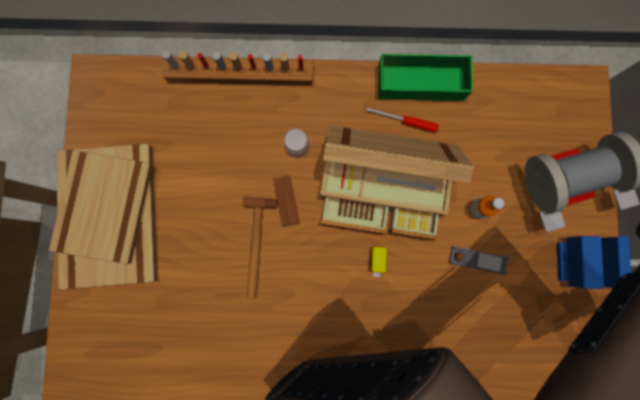

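The top view shows the chest around (385,190), with the wide drawer's front near (353,230), the narrow one's near (414,234), the tape at (379,260), the glue at (487,207) and the plane at (478,260). In the side view the chest is at (335,185). I'll enlarge both.

Run:
```python
import cv2
a=cv2.imread("pics/top0.png")[115:275,300:520];cv2.imwrite("pics/topc.png",cv2.resize(a,None,fx=3.6,fy=3.6,interpolation=cv2.INTER_CUBIC))
a=cv2.imread("pics/side0.png")[85:250,235:455];cv2.imwrite("pics/sidec.png",cv2.resize(a,None,fx=3.6,fy=3.6,interpolation=cv2.INTER_CUBIC))
```

```text
(no output)
```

View pics/topc.png

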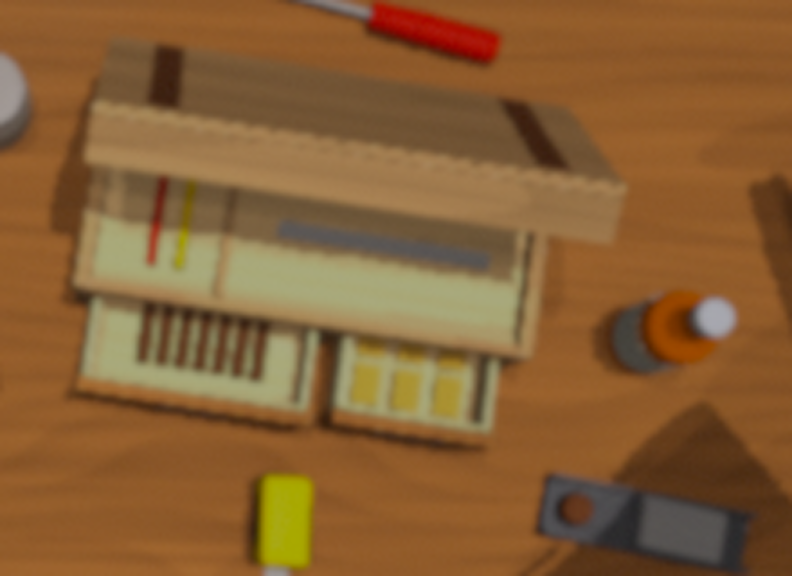

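View pics/sidec.png

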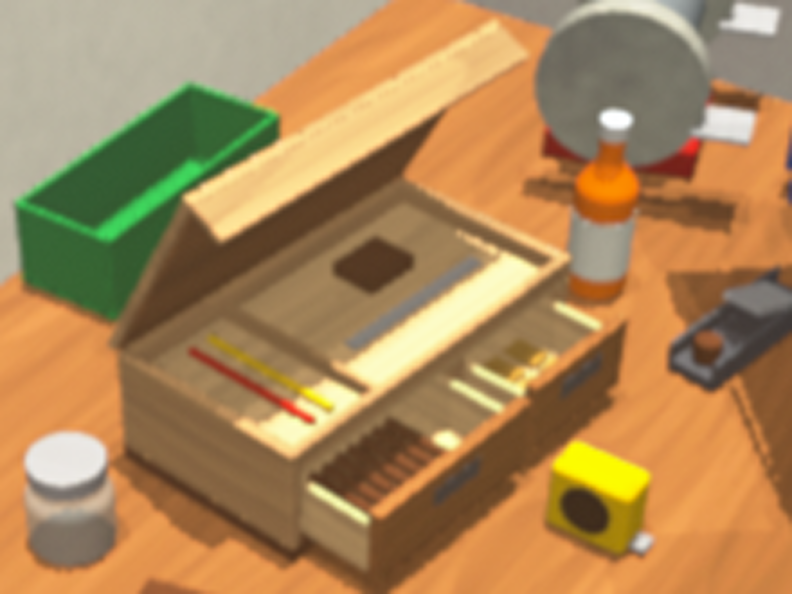

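Top crop: chest's front top corners at (75,290) and (532,355). The wide front's top edge runs (75,393)-(310,425) and the narrow one's (330,428)-(490,445). The lid's outer edge runs (95,103)-(625,185). The side crop shows the same edges: lid edge (187,197)-(500,22), chest front corners (295,455) and (567,260). The tape measure stands clear in front of the gap between the drawers.

```bash
cat > h.py <<'E'
import numpy as np
from rig import vision
OFF={"top":(300,115),"side":(235,85)}
def ray(n,p):
    i=vision.camera_info(n);R=np.array(i["R"]);t=np.array(i["t"])
    u=np.array(p)/3.6+OFF[n]
    d=R.T@np.linalg.solve(np.array(i["intrinsics"]),[*u,1]);return -R.T@t,d/np.linalg.norm(d)
def onz(n,p,z):
    o,d=ray(n,p);return o+d*(z-o[2])/d[2]
def tri(a,b):
    o1,d1=ray("top",a);o2,d2=ray("side",b)
    s=np.linalg.lstsq(np.c_[d1,-d2],o2-o1,rcond=None)[0]
    p,q=o1+s[0]*d1,o2+s[1]*d2
    return (p+q)/2,np.linalg.norm(p-q)
E
python3 - <<'E'
from h import *
np.set_printoptions(precision=3,suppress=True)
L,R=onz("top",(75,290),.098),onz("top",(532,355),.098)
print("front",L,R,np.linalg.norm(L-R),"side",onz("side",(295,455),.098),onz("side",(567,260),.098))
y=(L-R)[:2];y/=np.linalg.norm(y);x=np.array([y[1],-y[0]]);print("yaw",np.degrees(np.arctan2(x[1],x[0])))
C=((L+R)/2)[:2]+x*.085;print("C",C)
loc=lambda p:np.array([(p[:2]-C)@x,(p[:2]-C)@y])
for k,n,p,z in [("wL","top",(75,393),.078),("wR","top",(310,425),.078),("nL","top",(330,428),.078),("nR","top",(490,445),.078),
 ("wL","side",(368,525),.078),("wR","side",(525,402),.078),("nL","side",(535,390),.078),("nR","side",(625,322),.078),
 ("tape","top",(262,475),.058),("tape","top",(312,477),.058),("tape","top",(307,568),.058),("tape","top",(258,563),.058),("plane","top",(545,475),.045),("plane","top",(540,530),.045),("glue cap","top",(714,317),.16),("glue body","side",(598,295),0)]:
    q=onz(n,p,z);print(k,n,q,"local",loc(q))
for a,b in [((95,103),(187,197)),((625,185),(500,22)),((85,160),(222,240)),((612,240),(527,55))]:
    p,e=tri(a,b);print("lid",p,e,loc(p),"ang",np.degrees(np.arctan2(p[2]-.098,.085-loc(p)[0])),np.hypot(p[2]-.098,.085-loc(p)[0]))
E
```

```text
front [0.552 0.05  0.098] [ 0.512 -0.266  0.098] 0.31803814197954633 side [0.557 0.049 0.098] [ 0.513 -0.258  0.098]
yaw -7.163402599383617
C [ 0.616 -0.119]
wL top [0.482 0.048 0.078] local [-0.154  0.149]
wR top [ 0.462 -0.115  0.078] local [-0.153 -0.016]
nL top [ 0.461 -0.129  0.078] local [-0.153 -0.03 ]
nR top [ 0.45  -0.241  0.078] local [-0.149 -0.142]
wL side [0.49  0.061 0.078] local [-0.148  0.162]
wR side [ 0.467 -0.111  0.078] local [-0.149 -0.011]
nL side [ 0.467 -0.127  0.078] local [-0.147 -0.027]
nR side [ 0.451 -0.237  0.078] local [-0.149 -0.138]
tape top [ 0.428 -0.084  0.058] local [-0.191  0.011]
tape top [ 0.427 -0.119  0.058] local [-0.188 -0.024]
tape top [ 0.363 -0.116  0.058] local [-0.251 -0.029]
tape top [ 0.366 -0.082  0.058] local [-0.252  0.006]
plane top [ 0.431 -0.288  0.045] local [-0.163 -0.191]
plane top [ 0.392 -0.284  0.045] local [-0.202 -0.191]
glue cap top [ 0.533 -0.37   0.16 ] local [-0.051 -0.26 ]
glue body side [ 0.526 -0.359 -0.   ] local [-0.059 -0.249]
lid [0.645 0.039 0.265] 0.0018627629348815541 [0.009 0.161] ang 65.53382923710407 0.1835973210484229
lid [ 0.599 -0.281  0.264] 0.0019965544409532043 [ 0.004 -0.163] ang 63.82612727861605 0.1844668010097654
lid [0.614 0.045 0.247] 0.0022378649269040826 [-0.023  0.162] ang 54.19151335221968 0.1840111224768193
lid [ 0.57  -0.276  0.247] 0.002351224665319994 [-0.026 -0.162] ang 53.425844926043844 0.18583022682003741
```

```bash
cat >> h.py <<'E'
from scipy.spatial.transform import Rotation as Ro
from rig import readout
YAW=np.radians(-7.4);C=np.array([.617,-.119]);X=np.array([np.cos(YAW),np.sin(YAW)]);Y=np.array([-X[1],X[0]])
W=lambda lx,ly,z:np.array([*(C+lx*X+ly*Y),z])
def loc(p): d=np.array(p)[:2]-C;return np.array([d@X,d@Y,p[2]])
def target(tilt):  # tool z leaning along chest +x by tilt deg, tool x along chest -x when upright
    a=np.radians(tilt);x3=np.array([*X,0]);y3=np.array([*Y,0]);up=np.array([0,0,1.])
    z=np.sin(a)*x3-np.cos(a)*up;xx=-(np.cos(a)*x3+np.sin(a)*up);return np.c_[xx,np.cross(z,xx),z]
def rv(T,R0): return Ro.from_matrix(T@np.array(R0).T).as_rotvec()
E
python3 - <<'E'
from h import *
np.set_printoptions(precision=4,suppress=True)
s=readout.sense();p=s["tool_pos"]
print(rv(target(15),s["tcp_rot"]),target(15))
for q in [(-.18,-.085,.2),(-.18,-.085,.045),(-.085,-.085,.045),(-.18,.07,.045),(-.18,.07,.2)]:print(q,W(*q),W(*q)-p)
print("X",X,"turn 15->0",rv(target(0),target(15)))
E
```

```text
[ 0.0371 -0.2627 -0.5469] [[-0.9579  0.1288  0.2567]
 [ 0.1244  0.9917 -0.0333]
 [-0.2588  0.     -0.9659]]
(-0.18, -0.085, 0.2) [ 0.4276 -0.1801  0.2   ] [ 0.152   0.4356 -0.0257]
(-0.18, -0.085, 0.045) [ 0.4276 -0.1801  0.045 ] [ 0.152   0.4356 -0.1807]
(-0.085, -0.085, 0.045) [ 0.5218 -0.1923  0.045 ] [ 0.2462  0.4234 -0.1807]
(-0.18, 0.07, 0.045) [ 0.4475 -0.0264  0.045 ] [ 0.172   0.5893 -0.1807]
(-0.18, 0.07, 0.2) [ 0.4475 -0.0264  0.2   ] [ 0.172   0.5893 -0.0257]
X [ 0.9917 -0.1288] turn 15->0 [0.0337 0.2596 0.    ]
```

drive_tool(
  deltas=[0.019,-0.131,-0.273,0.04,0.11,0,0,0.037,-0.263,-0.547,0.08,0.22,0,0,0.037,-0.263,-0.547,0.152,0.436,-0.026,0,0.037,-0.263,-0.547,0.152,0.436,-0.026,0,0.037,-0.263,-0.547,0.152,0.436,-0.026,0,0.037,-0.263,-0.547,0.152,0.436,-0.026,0,0.037,-0.263,-0.547,0.152,0.436,-0.026,0,0.037,-0.263,-0.547,0.152,0.436,-0.026,0,0.037,-0.263,-0.547,0.152,0.436,-0.026,0,0.037,-0.263,-0.547,0.152,0.436,-0.026,0,0.037,-0.263,-0.547,0.152,0.436,-0.026,0,0.037,-0.263,-0.547,0.152,0.436,-0.026,0,0.037,-0.263,-0.547,0.152,0.436,-0.026,0,0.037,-0.263,-0.547,0.152,0.436,-0.026,0,0.037,-0.263,-0.547,0.152,0.436,-0.026,0],
)

```text
clock: 1.35
tool_pos: [0.4274, -0.1806, 0.2005]
tcp_rot: [[-0.958, 0.13, 0.257], [0.125, 0.992, -0.035], [-0.259, -0.002, -0.966]]
force: [0.0, -0.3, 0.2]
grip_width: 0.0011
grasp_force: 0.0
```

drive_tool(
  deltas=[0,0,0,0,0,-0.035,0,0,0,0,0,0,-0.07,0,0,0,0,0,0,-0.105,0,0,0,0,0,0,-0.14,0,0,0,0,0,0,-0.155,0,0,0,0,0,0,-0.155,0,0,0,0,0.003,0,-0.155,0,0,0,0,0.006,-0.001,-0.155,0,0,0,0,0.009,-0.001,-0.155,0,0,0,0,0.012,-0.002,-0.155,0,0,0,0,0.015,-0.002,-0.155,0,0,0,0,0.018,-0.002,-0.155,0,0,0,0,0.021,-0.003,-0.155,0,0,0,0,0.024,-0.003,-0.155,0,0,0,0,0.027,-0.0035,-0.155,0,0,0,0,0.03,-0.004,-0.155,0,0,0,0,0.033,-0.004,-0.155,0,0,0,0,0.036,-0.005,-0.155,0],
)

```text
clock: 2.85
tool_pos: [0.4636, -0.1851, 0.0453]
tcp_rot: [[-0.958, 0.129, 0.256], [0.124, 0.992, -0.035], [-0.258, -0.002, -0.966]]
force: [-1.8, 1.5, -0.4]
grip_width: 0.0006
grasp_force: 1.1
```

Run:
```python
from h import *
import cv2
s=readout.sense();print(loc(s["tool_pos"]),s["force"])
a=cv2.cvtColor(vision.camera("top"),cv2.COLOR_RGB2BGR)[115:275,300:520]
b=cv2.cvtColor(vision.camera("side"),cv2.COLOR_RGB2BGR)[85:250,235:455]
f=lambda a:cv2.resize(a,(390,290),interpolation=cv2.INTER_CUBIC)
cv2.imwrite("pics/p1.png",np.hstack([f(a),f(b)]))
```

```text
[-0.14364768 -0.08529023  0.0452834 ] [-1.84245827  1.49715029 -0.36232545]
```

View pics/p1.png

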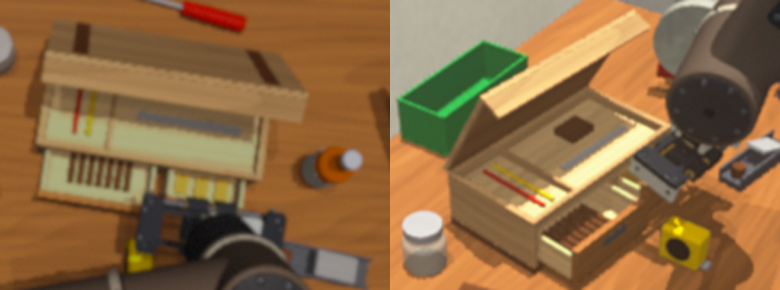

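The picture shows the fingers against the narrow front, which is moving in. The tape measure and plane are untouched. I'll continue pushing.

drive_tool(
  deltas=[0,0,0,0.003,0,0,0,0,0,0,0.006,-0.001,0,0,0,0,0,0.009,-0.001,0,0,0,0,0,0.012,-0.0015,0,0,0,0,0,0.015,-0.002,0,0,0,0,0,0.018,-0.0025,0,0,0,0,0,0.021,-0.003,0,0,0,0,0,0.024,-0.003,0,0,0,0,0,0.027,-0.0035,0,0,0,0,0,0.03,-0.004,0,0,0,0,0,0.033,-0.0045,0,0,0,0,0,0.036,-0.005,0,0,0,0,0,0.039,-0.005,0,0,0,0,0,0.0405,-0.005,0,0,0,0,0,0.042,-0.0055,0,0,0,0,0,0.043,-0.0055,0,0,0,0,0,0.044,-0.006,0,0,0,0,0,0.045,-0.006,0,0],
)

```text
clock: 4.45
tool_pos: [0.5089, -0.1911, 0.0456]
tcp_rot: [[-0.958, 0.129, 0.257], [0.124, 0.992, -0.035], [-0.259, -0.002, -0.966]]
force: [-2.4, 0.5, 0.0]
grip_width: 0.0004
grasp_force: 1.0
```

Now at local x ≈ -0.098. I'll creep on in small steps until the force rises.

drive_tool(
  deltas=[0,0,0,0.001,0,0,0,0,0,0,0.002,0,0,0,0,0,0,0.003,-0.0005,0,0,0,0,0,0.004,-0.0005,0,0,0,0,0,0.004,-0.0005,0,0],
)

```text
clock: 4.87
tool_pos: [0.5121, -0.1916, 0.0454]
tcp_rot: [[-0.958, 0.13, 0.256], [0.125, 0.992, -0.035], [-0.258, -0.002, -0.966]]
force: [-5.3, 0.6, 1.8]
grip_width: 0.0005
grasp_force: 2.4
```

drive_tool(
  deltas=[0,0,0,0.0005,0,0,0,0,0,0,0.001,0,0,0,0,0,0,0.001,0,0,0,0,0,0,0.001,0,0,0],
)

```text
clock: 5.2
tool_pos: [0.5121, -0.1917, 0.0451]
tcp_rot: [[-0.958, 0.13, 0.254], [0.125, 0.992, -0.035], [-0.257, -0.002, -0.966]]
force: [-7.0, 2.2, 5.6]
grip_width: 0.0004
grasp_force: 3.8
```

drive_tool(
  deltas=[0,0,0,-0.01,0.001,0,0,0,0,0,-0.03,0.004,0.015,0,0,0,0,-0.05,0.007,0.05,0,0,0,0,-0.075,0.02,0.075,0,0,0,0,-0.075,0.05,0.075,0,0,0,0,-0.072,0.085,0.075,0,0,0,0,-0.068,0.12,0.075,0,0,0,0,-0.066,0.15,0.075,0,0,0,0,-0.066,0.165,0.075,0,0,0,0,-0.066,0.165,0.075,0,0,0,0,-0.066,0.165,0.04,0,0,0,0,-0.066,0.165,0.0,0,0,0,0,-0.066,0.165,0.0,0,0,0,0,-0.063,0.165,0.0,0,0,0,0,-0.06,0.164,0.0,0,0,0,0,-0.057,0.164,0.0,0,0,0,0,-0.054,0.1635,0.0,0,0,0,0,-0.051,0.163,0.0,0,0,0,0,-0.048,0.163,0.0,0,0,0,0,-0.045,0.162,0.0,0],
)

```text
clock: 6.87
tool_pos: [0.4743, -0.0309, 0.0534]
tcp_rot: [[-0.961, 0.128, 0.244], [0.125, 0.992, -0.027], [-0.246, 0.005, -0.969]]
force: [-2.0, 1.3, 1.1]
grip_width: 0.0003
grasp_force: 1.1
```

drive_tool(
  deltas=[0,0,0,0.003,0,0,0,0,0,0,0.006,-0.001,0,0,0,0,0,0.009,-0.001,0,0,0,0,0,0.012,-0.0015,0,0,0,0,0,0.015,-0.002,0,0,0,0,0,0.018,-0.0025,0,0,0,0,0,0.021,-0.003,0,0,0,0,0,0.024,-0.003,0,0,0,0,0,0.027,-0.0035,0,0,0,0,0,0.03,-0.004,0,0,0,0,0,0.033,-0.0045,0,0,0,0,0,0.036,-0.005,0,0,0,0,0,0.039,-0.005,0,0,0,0,0,0.042,-0.005,0,0,0,0,0,0.045,-0.0055,0,0,0,0,0,0.048,-0.006,0,0,0,0,0,0.05,-0.006,0,0,0,0,0,0.052,-0.0065,0,0,0,0,0,0.054,-0.007,0,0,0,0,0,0.0555,-0.007,0,0],
)

```text
clock: 8.53
tool_pos: [0.5298, -0.038, 0.0529]
tcp_rot: [[-0.962, 0.128, 0.243], [0.125, 0.992, -0.027], [-0.244, 0.004, -0.97]]
force: [-1.8, -0.4, 0.8]
grip_width: 0.0005
grasp_force: 1.1
```

drive_tool(
  deltas=[0,0,0,0.001,0,0,0,0,0,0,0.002,0,0,0,0,0,0,0.003,-0.0005,0,0,0,0,0,0.0035,-0.0005,0,0,0,0,0,0.0035,-0.0005,0,0],
)

```text
clock: 8.95
tool_pos: [0.5332, -0.0384, 0.0529]
tcp_rot: [[-0.962, 0.128, 0.243], [0.125, 0.992, -0.027], [-0.245, 0.005, -0.97]]
force: [-1.9, -0.8, -1.5]
grip_width: 0.0004
grasp_force: 0.6
```

drive_tool(
  deltas=[0,0,0,0.001,0,0,0,0,0,0,0.002,0,0,0,0,0,0,0.002,0,0,0,0,0,0,0.002,0,0,0],
)

```text
clock: 9.28
tool_pos: [0.5337, -0.0388, 0.0525]
tcp_rot: [[-0.962, 0.128, 0.241], [0.125, 0.992, -0.028], [-0.243, 0.004, -0.97]]
force: [-9.2, 3.6, 5.4]
grip_width: 0.0005
grasp_force: 5.1
```

drive_tool(
  deltas=[0,0,0,-0.01,0.001,0,0,0,0,0,-0.03,0,0,0,0,0,0,-0.06,-0.01,0.02,0,0,0,0,-0.077,-0.03,0.05,0,0,0.06,0,-0.077,-0.05,0.085,0,0.01,0.12,0,-0.077,-0.059,0.12,0,0.02,0.18,0,-0.077,-0.059,0.16,0,0.03,0.245,0,-0.077,-0.059,0.2,0,0.03,0.245,0,-0.077,-0.059,0.24,0,0.03,0.245,0,-0.077,-0.059,0.277,0,0.03,0.245,0,-0.077,-0.059,0.277,0,0.03,0.245,0,-0.077,-0.059,0.277,0],
)

```text
clock: 10.28
tool_pos: [0.4597, -0.0974, 0.3326]
tcp_rot: [[-0.992, 0.129, 0.007], [0.129, 0.992, 0.004], [-0.006, 0.004, -1.0]]
force: [0.6, -0.7, -0.6]
grip_width: 0.0003
grasp_force: 0.0
```

Run:
```python
from h import *
import cv2
np.set_printoptions(precision=4,suppress=True)
s=readout.sense();p=s["tool_pos"];print(loc(p),s["force"],"turn",rv(target(0),s["tcp_rot"]))
a=cv2.cvtColor(vision.camera("top"),cv2.COLOR_RGB2BGR)[115:275,300:520]
b=cv2.cvtColor(vision.camera("side"),cv2.COLOR_RGB2BGR)[85:250,235:455]
f=lambda a:cv2.resize(a,(390,290),interpolation=cv2.INTER_CUBIC)
cv2.imwrite("pics/p2.png",np.hstack([f(a),f(b)]))
print("over",W(.06,0,.33)-p)
S=.15;hold=W(.06,0,.24);print("down",hold-p)
for th in (66,62,56,50,44,38,32,26,20,15,10,6,3,0):
    t=np.radians(th);q=W(.085-S*np.cos(t)+.01*np.sin(t)+.0095,0,.098+S*np.sin(t)+.01*np.cos(t));print(th,q,q-hold)
```

```text
[-0.1587  0.0012  0.3326] [ 0.6027 -0.7025 -0.5931] turn [-0.0036  0.0069 -0.0002]
over [ 0.2168 -0.0293 -0.0026]
down [ 0.2168 -0.0293 -0.0926]
66 [ 0.6593 -0.1245  0.2391] [-0.0172  0.0022 -0.0009]
62 [ 0.6496 -0.1232  0.2351] [-0.0269  0.0035 -0.0049]
56 [ 0.6358 -0.1214  0.2279] [-0.0407  0.0053 -0.0121]
50 [ 0.6227 -0.1197  0.2193] [-0.0538  0.007  -0.0207]
44 [ 0.6106 -0.1182  0.2094] [-0.0659  0.0086 -0.0306]
38 [ 0.5996 -0.1167  0.1982] [-0.0769  0.01   -0.0418]
32 [ 0.5898 -0.1155  0.186 ] [-0.0867  0.0113 -0.054 ]
26 [ 0.5814 -0.1144  0.1727] [-0.0951  0.0124 -0.0673]
20 [ 0.5743 -0.1135  0.1587] [-0.1022  0.0133 -0.0813]
15 [ 0.5696 -0.1128  0.1465] [-0.1069  0.0139 -0.0935]
10 [ 0.5659 -0.1124  0.1339] [-0.1106  0.0144 -0.1061]
6 [ 0.5638 -0.1121  0.1236] [-0.1127  0.0146 -0.1164]
3 [ 0.5627 -0.1119  0.1158] [-0.1138  0.0148 -0.1242]
0 [ 0.562  -0.1119  0.108 ] [-0.1145  0.0149 -0.132 ]
```

View pics/p2.png

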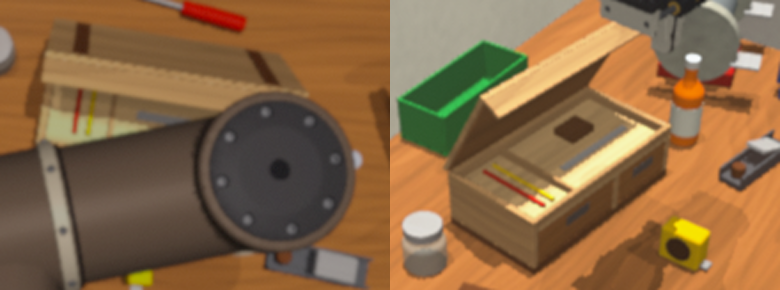

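Both drawer fronts are flush, the lid is untouched, and the tape, plane and glue stand where they were. Next I'll go over the lid and down behind it.

drive_tool(
  deltas=[0,0,0,0.035,-0.005,0,0,0,0,0,0.07,-0.01,0,0,0,0,0,0.105,-0.015,0,0,0,0,0,0.14,-0.02,0,0,0,0,0,0.175,-0.025,0,0,0,0,0,0.21,-0.029,0,0,0,0,0,0.222,-0.03,0,0,0,0,0,0.222,-0.03,0,0,0,0,0,0.222,-0.03,-0.03,0,0,0,0,0.222,-0.03,-0.06,0,0,0,0,0.222,-0.03,-0.092,0,0,0,0,0.222,-0.03,-0.092,0,0,0,0,0.222,-0.03,-0.092,0],
)

```text
clock: 11.47
tool_pos: [0.6784, -0.1276, 0.2361]
tcp_rot: [[-0.992, 0.128, -0.004], [0.128, 0.992, 0.002], [0.004, 0.002, -1.0]]
force: [0.3, -0.4, 1.4]
grip_width: 0.0001
grasp_force: 0.0
```

drive_tool(
  deltas=[0,0,0,-0.005,0.001,0,0,0,0,0,-0.01,0.0015,0,0,0,0,0,-0.015,0.002,0,0,0,0,0,-0.02,0.003,0,0,0,0,0,-0.025,0.0035,0,0,0,0,0,-0.0288,0.0044,-0.001,0,0,0,0,-0.0325,0.005,-0.003,0,0,0,0,-0.036,0.0055,-0.0045,0,0,0,0,-0.0395,0.006,-0.0065,0,0,0,0,-0.0426,0.0062,-0.0082,0,0,0,0,-0.046,0.0066,-0.01,0,0,0,0,-0.0492,0.007,-0.0122,0,0,0,0,-0.0525,0.0075,-0.0145,0,0,0,0,-0.0557,0.0079,-0.0168,0,0,0,0,-0.0588,0.0083,-0.019,0,0,0,0,-0.0618,0.0087,-0.0215,0,0,0,0,-0.0648,0.009,-0.024,0,0,0,0,-0.0678,0.0094,-0.0267,0],
)

```text
clock: 12.97
tool_pos: [0.6119, -0.118, 0.2109]
tcp_rot: [[-0.992, 0.129, 0.0], [0.129, 0.992, 0.003], [-0.0, 0.003, -1.0]]
force: [1.2, 1.1, 1.8]
grip_width: 0.0004
grasp_force: 0.8
```

Run:
```python
from h import *
import cv2
s=readout.sense();p=s["tool_pos"];print(loc(p),s["force"])
b=cv2.cvtColor(vision.camera("side"),cv2.COLOR_RGB2BGR)[65:250,215:455]
cv2.imwrite("pics/p3.png",cv2.resize(b,None,fx=3,fy=3,interpolation=cv2.INTER_CUBIC))
```

```text
[-0.00521957  0.00028069  0.2108502 ] [1.17164267 1.06233564 1.84241793]
```

View pics/p3.png

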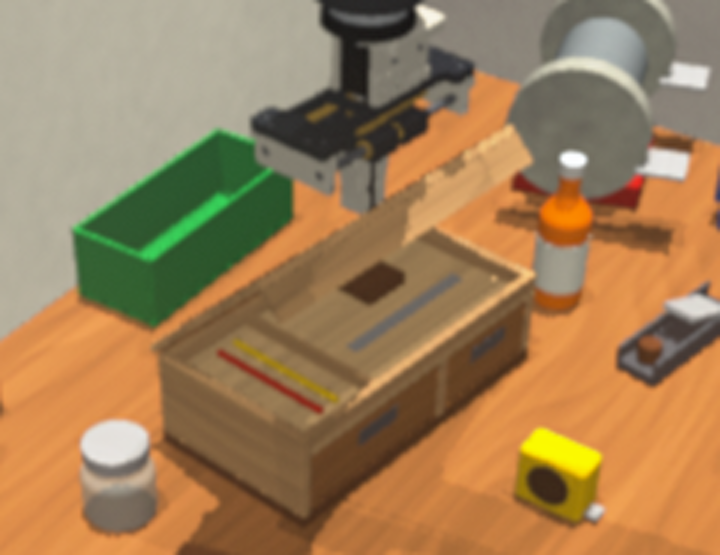

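The lid is about two-thirds of the way up and moving with the fingertips on its outer face; contact force is about 2 N. The drawers are still shut. I'll continue along the arc.

drive_tool(
  deltas=[0,0,0,-0.0028,0.0004,-0.0027,0,0,0,0,-0.0056,0.0007,-0.0055,0,0,0,0,-0.0083,0.001,-0.0083,0,0,0,0,-0.011,0.0014,-0.0112,0,0,0,0,-0.0135,0.0017,-0.0142,0,0,0,0,-0.016,0.002,-0.0172,0,0,0,0,-0.0184,0.0024,-0.0203,0,0,0,0,-0.0208,0.0027,-0.0234,0,0,0,0,-0.023,0.003,-0.0267,0,0,0,0,-0.0251,0.0033,-0.03,0,0,0,0,-0.0272,0.0035,-0.0333,0,0,0,0,-0.0292,0.0038,-0.0367,0,0,0,0,-0.031,0.004,-0.0402,0,0,0,0,-0.0328,0.0043,-0.0437,0,0,0,0,-0.0346,0.0045,-0.0472,0,0,0,0,-0.0363,0.0047,-0.0507,0,0,0,0,-0.0379,0.0049,-0.0548,0,0,0,0,-0.0395,0.0051,-0.0589,0,0,0,0,-0.041,0.0053,-0.0629,0],
)

```text
clock: 14.6
tool_pos: [0.571, -0.1128, 0.1478]
tcp_rot: [[-0.992, 0.129, 0.0], [0.129, 0.992, 0.003], [0.0, 0.003, -1.0]]
force: [-0.3, 1.0, 1.6]
grip_width: 0.0001
grasp_force: 0.6
```

drive_tool(
  deltas=[0,0,0,-0.0008,0.0001,-0.0025,0,0,0,0,-0.0015,0.0002,-0.005,0,0,0,0,-0.0022,0.0003,-0.0075,0,0,0,0,-0.003,0.0003,-0.01,0,0,0,0,-0.0037,0.0004,-0.0126,0,0,0,0,-0.0042,0.0005,-0.0149,0,0,0,0,-0.0047,0.0006,-0.0171,0,0,0,0,-0.0051,0.0006,-0.0192,0,0,0,0,-0.0055,0.0007,-0.0212,0,0,0,0,-0.0058,0.0007,-0.0231,0,0,0,0,-0.0061,0.0008,-0.0249,0,0,0,0,-0.0064,0.0008,-0.0266,0,0,0,0,-0.0066,0.0009,-0.0282,0,0,0,0,-0.0068,0.0009,-0.0297,0,0,0,0,-0.007,0.0009,-0.0311,0,0,0,0,-0.0072,0.0009,-0.0324,0,0,0,0,-0.0073,0.001,-0.0336,0,0,0,0,-0.0074,0.001,-0.0346,0,0,0,0,-0.0075,0.001,-0.0356,0,0,0,0,-0.0076,0.001,-0.0366,0],
)

```text
clock: 16.27
tool_pos: [0.5636, -0.1118, 0.1116]
tcp_rot: [[-0.992, 0.129, 0.0], [0.129, 0.992, 0.003], [-0.0, 0.003, -1.0]]
force: [-1.2, 0.5, 0.5]
grip_width: 0.0002
grasp_force: 0.5
```

drive_tool(
  deltas=[0,0,0,0,0,-0.001,0,0,0,0,0,0,-0.002,0,0,0,0,0,0,-0.003,0,0,0,0,0,0,-0.003,0,0,0,0,0,0,-0.003,0],
)

```text
clock: 16.68
tool_pos: [0.5637, -0.1118, 0.1086]
tcp_rot: [[-0.992, 0.129, 0.001], [0.129, 0.992, 0.003], [-0.0, 0.003, -1.0]]
force: [-0.2, 0.3, 1.0]
grip_width: 0.0004
grasp_force: 0.0
```

drive_tool(
  deltas=[0,0,0,0,0,-0.001,0,0,0,0,0,0,-0.002,0,0,0,0,0,0,-0.002,0,0,0,0,0,0,-0.002,0],
)

```text
clock: 17.02
tool_pos: [0.5639, -0.1118, 0.1082]
tcp_rot: [[-0.992, 0.128, 0.002], [0.128, 0.992, 0.002], [-0.001, 0.003, -1.0]]
force: [-4.8, 3.0, 12.8]
grip_width: 0.0004
grasp_force: 6.4
```

The lid has met its stop: tip at z = 0.108 and force rising. I'll lift off and check.

drive_tool(
  deltas=[0,0,0,0,0,0.003,0,0,0,0,0,0,0.01,0,0,0,0,0,0,0.03,0,0,0,0,0,0,0.07,0,0,0,0,0,0,0.11,0,0,0,0,0,0,0.15,0,0,0,0,-0.04,0,0.18,0,0,0,0,-0.08,0,0.2,0,0,0,0,-0.11,-0.02,0.2,0,0,0,0,-0.11,-0.06,0.2,0,0,0,0,-0.11,-0.1,0.2,0,0,0,0,-0.11,-0.14,0.2,0,0,0,0,-0.11,-0.18,0.2,0,0,0,0,-0.11,-0.18,0.2,0,0,0,0,-0.11,-0.18,0.2,0],
)

```text
clock: 18.27
tool_pos: [0.4529, -0.2938, 0.3062]
tcp_rot: [[-0.991, 0.133, -0.001], [0.133, 0.991, 0.003], [0.001, 0.003, -1.0]]
force: [-0.1, -0.1, -0.6]
grip_width: 0.0003
grasp_force: 0.0
```

Run:
```python
from h import *
import cv2
s=readout.sense();print(s["clock"],s["force"],s["tool_pos"])
a=cv2.cvtColor(vision.camera("top"),cv2.COLOR_RGB2BGR)[90:310,240:540]
b=cv2.cvtColor(vision.camera("side"),cv2.COLOR_RGB2BGR)[100:265,235:460]
f=lambda a:cv2.resize(a,(400,293),interpolation=cv2.INTER_CUBIC)
cv2.imwrite("pics/p4.png",np.hstack([f(a),f(b)]))
```

```text
18.2667 [-0.12688957 -0.10579963 -0.58650576] [ 0.45291028 -0.29376339  0.30619534]
```

View pics/p4.png

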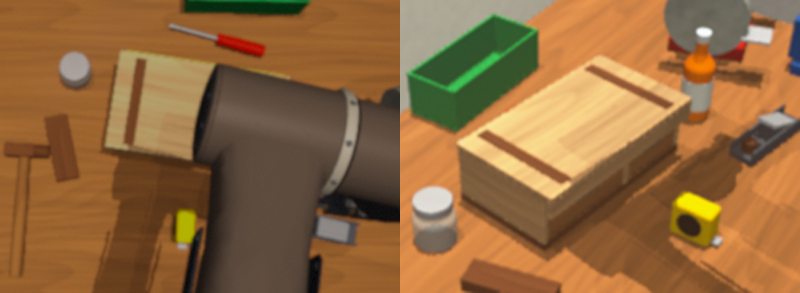

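The lid lies flat with its lip in front of the drawers, all the bystanders are in place, and the arm is clear.

```bash
python3 -c "
from rig import bot
print(bot.sign_off())"
```

```text
the job is handed in; nothing more can be done
None
```

The chest is closed and the job handed in at about 18 s: both drawers were pushed home first, then the lid was lowered gently until it was fully shut, and nothing else on the bench appears to have moved.

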